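Fit the right spacer in the jar jig

ROBOT

A 6-joint arm with a two-finger parallel gripper is mounted at the origin on the work surface. World frame = base frame: x ahead of the robot, y to its left, z up, the work surface at z = 0. Lengths are in m, angles in rad, forces in N, time in s.
With the tool pointing down it reaches from about 0.25 to 0.775 m from the base axis. Payload 4 kg.
Tool frame: the origin (TCP) lies at the very end of the fingers, on their centre line; the grasp point (between the pads) lies 19 mm behind it; z points along the fingers, x is the direction in which the jaws open and shut, and the axes are right-handed (so a half turn about z gives the same grasp; the last joint's range is limited). The gripper opens to 94 mm and grips with 3 to 60 N. Pads are 16 mm wide; open, the fingers measure 119 mm over their backs; the gripper's body (75 mm by 177 mm) begins 78 mm behind the grasp point.
Start: joints at [1.172, 0.087, 1.371, -0, 1.684, -0.103], TCP at [0.16, 0.526, 0.173] pointing down, gripper open.
Joint ranges: [-3.1, 3.1], [-0.76, 2.03], [0.27, 2.55], [-1.08, 4.22], [0.17, 2.65], [-2.57, 2.57]. Speed limits (rad/s): [2.79, 2.79, 3.14, 3.14, 3.14, 3.14].

INTERFACE

Orientations are given as [roll, pitch, yaw] about the fixed x, y, z axes, in that order (R = Rz(yaw) Ry(pitch) Rx(roll)).
In Python, from bench import robot, cams, ticket gives the robot as it stands.
- The arm moves only by the tool jog_arm, never from a script. Its argument "series" is a list of rows, each an object of numbers: "x", "y", "z": the shift along the tool's x, y, z in m; "rx", "ry", "rz": the turn, a rotation vector about the tool's x, y, z in degrees. A call has 1 to 12 rows; each row shifts and turns the pose as measured when the row begins, along the tool's axes as they then stand; what a row does not reach is not made up. A row lasts 1/12 s, in which the tool goes at most 41.7 mm and 7.16 degrees, less where a joint would pass 70% of its speed; a pose out of reach is approached as far as the arm can. A call with a gripper value outside its range is refused whole. "claw" is the opening, from 0 (shut) to 1 (fully open), set as the call begins (left out, the last holds). The fingers move at their own pace and stop on an object; the grip force is fixed at half the most. Time passes only in rows, so rows that do not move let the fingers close. It gives the time, the measured TCP pose, the force and the opening at its end, in the units of the state.
- robot.get_obs(): the state, without advancing time (a new reading comes with each control period).
- cams.snapshot(name): name is "side" or "top"; returns a dict with "img" (400x640x3 uint8, red, green, blue), "mtx" (3x3 intrinsics, pixels), "origin" and "attitude" of the camera in the world. Camera axes: x right, y down, z forward; pixel columns grow to the right and rows downward; lengths in m; the calibration is good to about 2 mm. A picture is of the moment at which its call begins. There is no depth.
- ticket.close_job(): hands the job in, once; it reports no verdict.
Trained networks look in a picture, given as the dict that the camera call returned (one of the last four; its "shot" number tells which), for a name from the list of things; names that differ only in an ending like _2 or _b are one class to them, and where a whole thing is asked for, a point or a joint stands for the part that bears it (a point fixed in the world has none). Each returns a list of dicts, best first, with "p" (0 to 1); they miss things now and then, are a little off and sometimes report something else, mostly with a low value. They report only what shows in the picture. A call takes as long as a camera call.
- cams.look_for(thing, picture): "bbox" ([left, top, width, height] in pixels, round what is visible of it).
The state is a dict: "time": time; "joint_positions": joint angles; "qvel": joint speeds; "joint_torque": joint torques, N m; "tool_pos": TCP position; "ee_rot": TCP orientation; "wrist_force": force on the tool from outside, world axes, zero at the start; "wrist_torque": the same for the moment, N m; "width": finger opening in m.
Only numpy, scipy, OpenCV 4.12 (cv2) and the standard library are available. Lean on these libraries where they do the work, as an engineer would, in place of code of your own. Each camera call takes 0.05 s, during which the arm holds its last target.

TASK

The honey-jar jig has been changed over to another stop and its open gap needs packing again. By trying them gently, without forcing, find the one coloured spacer that slides snugly into the gap (thicker ones will not go in, thinner ones stay loose and do not push in the stop's spring ball) and leave it in the middle of the gap, upright and fully home on the plate, with the other spacers standing upright on the bench. Leave the jars and everything else on the bench where they are.

Things in the scene. Friction and masses are not known exactly. Their poses are not given: they have to be found in the camera images.
- jig: jar-jig base plate, dark steel, 150 x 150 mm, 10 mm thick, fixed to the bench; origin at the centre of its underside, z up. On it stand a painted grey fence (30 mm thick) and the aluminium stops, all 28 mm high, so their tops are 38 mm above the bench
- gap (a point): foot of the fence's inner face, midway along the gap, on the plate's top (10 mm above the bench), which is the gap's floor. The gap runs 44 mm along x (open at both ends, +-22 mm), is 28 mm deep, and reaches from this point along +y to the inner face of the mounted stop. Its width is 1.8 mm more than the thickness of exactly one of the four spacers. The upper edges of both faces have a 2 mm lead-in. Axes are the jig's
- stop_p: one of four look-alike aluminium stop blocks, 44 mm long (x), 28 mm high, fixed on the jig: one is mounted across the gap, the other three are parked in a row at the jig's far side. The mounted one has its origin 42 mm along +y from point gap. The four differ in thickness, so each leaves another gap width; which leaves which is not marked. Origin at the underside, on its bolt, 12 mm from its outer (+y) face; its inner (-y) face is 12 to 25 mm from the origin.
- stop_q: one of four look-alike aluminium stop blocks, 44 mm long (x), 28 mm high, fixed on the jig: one is mounted across the gap, the other three are parked in a row at the jig's far side. The mounted one has its origin 42 mm along +y from point gap. The four differ in thickness, so each leaves another gap width; which leaves which is not marked. Origin at the underside, on its bolt, 12 mm from its outer (+y) face; its inner (-y) face is 12 to 25 mm from the origin.
- stop_r: one of four look-alike aluminium stop blocks, 44 mm long (x), 28 mm high, fixed on the jig: one is mounted across the gap, the other three are parked in a row at the jig's far side. The mounted one has its origin 42 mm along +y from point gap. The four differ in thickness, so each leaves another gap width; which leaves which is not marked. Origin at the underside, on its bolt, 12 mm from its outer (+y) face; its inner (-y) face is 12 to 25 mm from the origin.
- stop_s: one of four look-alike aluminium stop blocks, 44 mm long (x), 28 mm high, fixed on the jig: one is mounted across the gap, the other three are parked in a row at the jig's far side. The mounted one has its origin 42 mm along +y from point gap. The four differ in thickness, so each leaves another gap width; which leaves which is not marked. Origin at the underside, on its bolt, 12 mm from its outer (+y) face; its inner (-y) face is 12 to 25 mm from the origin.
- ball_p (a joint): brass spring ball (18 mm across) in the inner face of stop_p, 14 mm above the plate, midway along: 0 when free, standing 4 mm out of the face; grows as it is pushed into the stop (m, at most 0.0045; about 1 N). In the mounted stop a snug spacer keeps it pushed in by 2 mm or more, a loose one does not touch it
- ball_q (a joint): brass spring ball (18 mm across) in the inner face of stop_q, 14 mm above the plate, midway along: 0 when free, standing 4 mm out of the face; grows as it is pushed into the stop (m, at most 0.0045; about 1 N). In the mounted stop a snug spacer keeps it pushed in by 2 mm or more, a loose one does not touch it
- ball_r (a joint): brass spring ball (18 mm across) in the inner face of stop_r, 14 mm above the plate, midway along: 0 when free, standing 4 mm out of the face; grows as it is pushed into the stop (m, at most 0.0045; about 1 N). In the mounted stop a snug spacer keeps it pushed in by 2 mm or more, a loose one does not touch it
- ball_s (a joint): brass spring ball (18 mm across) in the inner face of stop_s, 14 mm above the plate, midway along: 0 when free, standing 4 mm out of the face; grows as it is pushed into the stop (m, at most 0.0045; about 1 N). In the mounted stop a snug spacer keeps it pushed in by 2 mm or more, a loose one does not touch it
- spacer_orange: orange plastic spacer block, 40 mm wide, 66 mm high, 16 mm thick; origin at the centre of its underside, x along its width, y through its thickness, z up; the same either way round. Stands upright on the bench at the start. Rigid, about 40 g
- spacer_green: green plastic spacer block, 40 mm wide, 66 mm high, 20 mm thick; origin at the centre of its underside, x along its width, y through its thickness, z up; the same either way round. Stands upright on the bench at the start. Rigid, about 50 g
- spacer_blue: blue plastic spacer block, 40 mm wide, 66 mm high, 24 mm thick; origin at the centre of its underside, x along its width, y through its thickness, z up; the same either way round. Stands upright on the bench at the start. Rigid, about 60 g
- spacer_red: red plastic spacer block, 40 mm wide, 66 mm high, 28 mm thick; origin at the centre of its underside, x along its width, y through its thickness, z up; the same either way round. Stands upright on the bench at the start. Rigid, about 70 g
- jar_a: sealed full honey jar, amber glass with a yellow lid, 60 mm across, 95 mm high; origin at the centre of its underside. Bystander.
- jar_b: sealed full honey jar, amber glass with a yellow lid, 60 mm across, 95 mm high; origin at the centre of its underside. Bystander.
- jar_c: sealed full honey jar, amber glass with a yellow lid, 60 mm across, 95 mm high; origin at the centre of its underside. Bystander.
- glass: empty open glass, 64 mm across the rim, 85 mm high; origin at the centre of its underside. Bystander.
- wrench: steel wrench lying flat, 160 mm long along x, under 15 mm high; origin under its middle. Bystander.
- brush: white-handled brush lying on the bench, 200 mm long along x, under 30 mm high; origin under its middle. Bystander.
- lid: loose yellow jar lid, 70 mm across, 14 mm high; origin at the centre of its underside. Bystander.

How it is judged:
At the end, for the whole second after the job is handed in: The snug spacer stands in the gap, keeping the spring ball pushed in (over 1.5 mm), on the plate within 2.5 mm, within 10 mm of the gap's middle lengthwise, between both faces, square to 0.1 and upright to 0.08 rad; the other three stand upright (0.1 rad) on the bench itself; all at rest (value of joint any of ball_p, ball_q, ball_r, ball_s above 0.0015 m and ((z of spacer_orange in the frame of gap between -0.0025 and 0.0025 m and x of spacer_orange in the frame of gap between -0.01 and 0.01 m and y of spacer_orange in the frame of gap between 0.0065 and 0.0115 m and angle between spacer_orange's own z axis and vertical below 0.08 rad and angle between the y axis of spacer_orange and the y axis of gap, either way round below 0.1 rad and height (world z) of each of spacer_green, spacer_blue, spacer_red below 0.005 m) or (z of spacer_green in the frame of gap between -0.0025 and 0.0025 m and x of spacer_green in the frame of gap between -0.01 and 0.01 m and y of spacer_green in the frame of gap between 0.0085 and 0.0135 m and angle between spacer_green's own z axis and vertical below 0.08 rad and angle between the y axis of spacer_green and the y axis of gap, either way round below 0.1 rad and height (world z) of each of spacer_orange, spacer_blue, spacer_red below 0.005 m) or (z of spacer_blue in the frame of gap between -0.0025 and 0.0025 m and x of spacer_blue in the frame of gap between -0.01 and 0.01 m and y of spacer_blue in the frame of gap between 0.0105 and 0.0155 m and angle between spacer_blue's own z axis and vertical below 0.08 rad and angle between the y axis of spacer_blue and the y axis of gap, either way round below 0.1 rad and height (world z) of each of spacer_orange, spacer_green, spacer_red below 0.005 m) or (z of spacer_red in the frame of gap between -0.0025 and 0.0025 m and x of spacer_red in the frame of gap between -0.01 and 0.01 m and y of spacer_red in the frame of gap between 0.0125 and 0.0175 m and angle between spacer_red's own z axis and vertical below 0.08 rad and angle between the y axis of spacer_red and the y axis of gap, either way round below 0.1 rad and height (world z) of each of spacer_orange, spacer_green, spacer_blue below 0.005 m)) and angle between each of spacer_orange, spacer_green, spacer_blue, spacer_red's own z axis and vertical below 0.1 rad and linear speed of each of spacer_orange, spacer_green, spacer_blue, spacer_red below 0.02 m/s); the robot touches nothing.
It fails at once if a spacer was forced: more than 100 N between it and the jig or a stop (contact force between any of spacer_orange, spacer_green, spacer_blue, spacer_red and jig above 100 N or contact force between any of spacer_orange, spacer_green, spacer_blue, spacer_red and stop_p above 100 N or contact force between any of spacer_orange, spacer_green, spacer_blue, spacer_red and stop_q above 100 N or contact force between any of spacer_orange, spacer_green, spacer_blue, spacer_red and stop_r above 100 N or contact force between any of spacer_orange, spacer_green, spacer_blue, spacer_red and stop_s above 100 N).
It fails at once if a jar or other bystander was tipped by more than 0.3 rad or shifted by more than 30 mm (distance of any of jar_a, jar_b, jar_c, glass, wrench, brush, lid from where it was at the start of the episode above 0.03 m or angle between any of jar_a, jar_b, jar_c, glass, lid's own z axis and vertical above 0.3 rad).
It also fails if it takes over 72 s, if anything falls off the work surface, if the arm or the gripper's body presses on something with over 40 N, if the wrist force passes 120 N, or if a joint passes its speed limit or range.

## Working session

There is one attempt and no reset: what is moved stays moved. The work goes in short steps, Python scripts to look and compute and a tool call to move; the robot and the scene stay as the last step left them, time stands still between calls to the robot, and variables do not carry over. Pictures are saved under pics/ and viewed, and the job is handed in when it is done.

Besides the shell and the picture viewer there is one more tool, called after "Request:" as name(argument=value, ...) on one line, values as JSON. jog_arm: Moves the arm, as the interface text tells. Its arguments: {"type":"object","properties":{"series":{"type":"array","items":{"type":"object","properties":{"x":{"type":"number"},"y":{"type":"number"},"z":{"type":"number"},"rx":{"type":"number"},"ry":{"type":"number"},"rz":{"type":"number"}}}},"claw":{"type":"number"}},"required":["series"]}

```bash
ls; mkdir -p pics; python3 - <<'E'
from bench import robot,cams,ticket
import cv2,json
for n in ("top","side"):
    s=cams.snapshot(n); cv2.imwrite(f"pics/{n}0.png",s["img"][:,:,::-1])
    print(n,s["mtx"],s["origin"],s["attitude"],s["shot"])
    for t in ["spacer_orange","spacer_green","spacer_blue","spacer_red","jig","stop_p"]:
        print(t,[(d["bbox"],round(d["p"],2)) for d in cams.look_for(t,s)][:4])
print(robot.get_obs())
E
```

```text
pics
top [[373.68142693   0.         314.78931906]
 [  0.         373.68142693 196.36804171]
 [  0.           0.           1.        ]] [0.31237175 0.00777649 1.03959436] [-2.96119611  0.01860348 -1.55301391] 1
spacer_orange [([196.4, 161.0, 16.3, 11.6], 0.64)]
spacer_green [([443.2, 152.1, 16.8, 25.8], 0.5)]
spacer_blue [([305.1, 159.3, 17.4, 18.4], 0.59), ([236.7, 202.5, 14.7, 13.7], 0.47)]
spacer_red [([440.0, 152.1, 19.2, 21.7], 0.73), ([391.2, 184.4, 21.8, 20.1], 0.66)]
jig [([286.8, 156.4, 61.7, 60.9], 0.78)]
stop_p [([307.2, 159.1, 15.2, 19.9], 0.79), ([309.3, 183.2, 14.0, 21.2], 0.69), ([324.6, 154.8, 14.1, 23.1], 0.57), ([287.6, 164.4, 9.9, 18.4], 0.46)]
side [[409.8498093    0.         314.71447002]
 [  0.         409.8498093  189.71388254]
 [  0.           0.           1.        ]] [-0.01594205  0.99048594  0.83748552] [-2.18535956 -0.01469266 -2.62578488] 2
spacer_orange [([236.6, 234.9, 16.7, 23.4], 0.69), ([283.6, 183.0, 55.7, 38.0], 0.57)]
spacer_green [([234.6, 233.5, 16.7, 24.8], 0.56)]
spacer_blue [([287.4, 226.2, 15.3, 20.0], 0.69)]
spacer_red []
jig [([286.4, 185.
[... 177 characters left out ...]
.4, 196.9, 17.2, 15.5], 0.5)]
{'time': 0.7, 'joint_positions': array([ 1.17189872e+00,  8.71493606e-02,  1.37065500e+00, -1.03027331e-05,
        1.68359404e+00, -1.03083866e-01]), 'qvel': array([-0.00074198, -0.00018049, -0.00094379, -0.00089661,  0.00137925,
       -0.00036395]), 'joint_torque': array([-8.55706967e-04, -3.39902043e+01, -3.02521849e+01,  7.17853010e-02,
        2.36496358e-02, -1.40200794e-05]), 'tool_pos': array([0.16035092, 0.52614925, 0.17345644]), 'ee_rot': array([ 3.14156248e+00, -1.92170128e-04,  1.27498143e+00]), 'wrist_force': array([ 0.42109691, -0.65592212,  0.54076292]), 'wrist_torque': array([ 0.0165399 , -0.00589866,  0.00691158]), 'width': 0.09375983315178782}
```

View pics/top0.png

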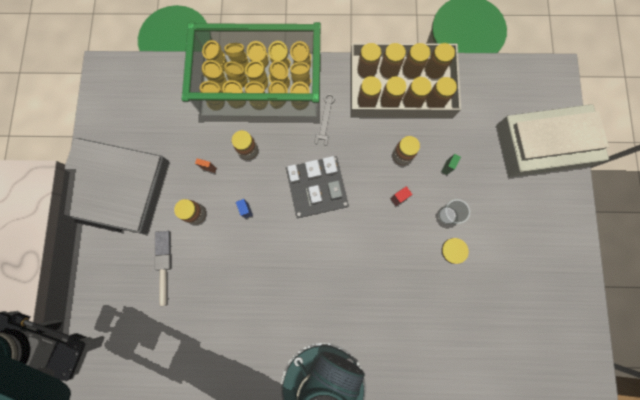

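View pics/side0.png

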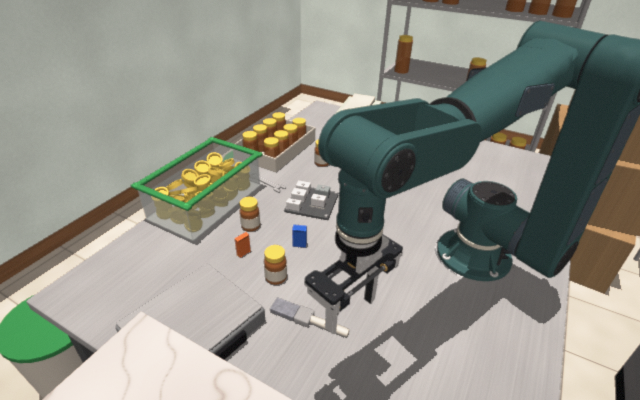

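```bash
python3 - <<'E'
import cv2
a=cv2.imread("pics/top0.png");b=cv2.imread("pics/side0.png")
cv2.imwrite("pics/top0z.png",cv2.resize(a[135:235,170:330],None,fx=5,fy=5,interpolation=cv2.INTER_CUBIC))
cv2.imwrite("pics/top0w.png",cv2.resize(a[135:235,330:490],None,fx=5,fy=5,interpolation=cv2.INTER_CUBIC))
cv2.imwrite("pics/side0z.png",cv2.resize(b[160:280,225:385],None,fx=5,fy=5,interpolation=cv2.INTER_CUBIC))
E
```

```text
(no output)
```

View pics/top0z.png

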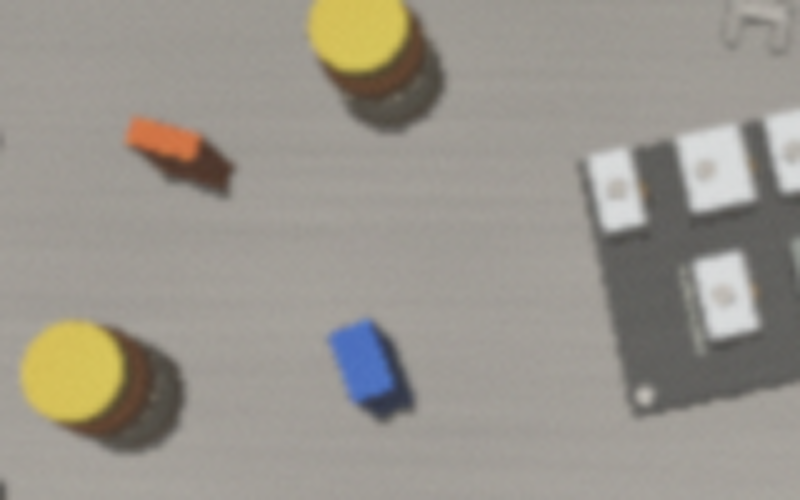

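View pics/top0w.png

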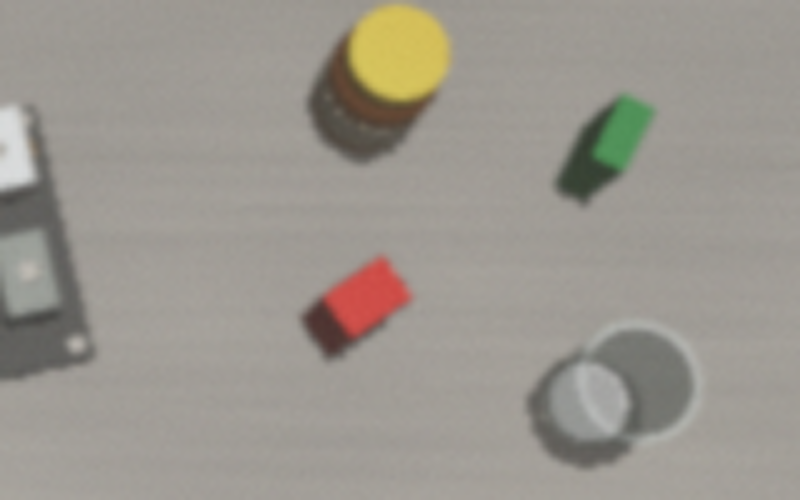

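View pics/side0z.png

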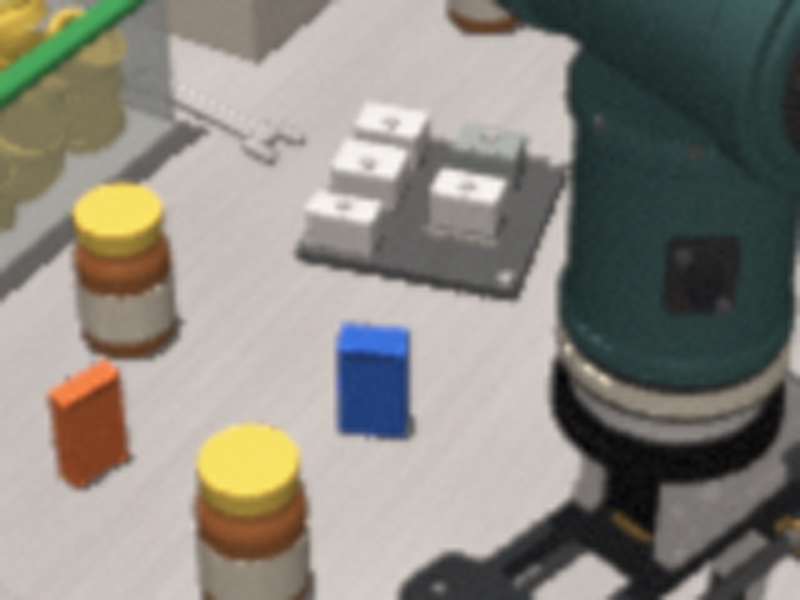

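```bash
cat > h.py <<'E'
import numpy as np,cv2
from scipy.spatial.transform import Rotation as R
from bench import robot,cams,ticket
def cam(s):
    return s["mtx"],np.array(s["origin"]),R.from_euler("xyz",s["attitude"]).as_matrix()
def proj(s,P):
    K,o,A=cam(s); c=(np.atleast_2d(P)-o)@A; q=c@K.T; return q[:,:2]/q[:,2:]
def ray(s,uv,z):
    K,o,A=cam(s); uv=np.atleast_2d(uv); d=np.c_[uv,np.ones(len(uv))]@np.linalg.inv(K).T@A.T
    return o+d*((z-o[2])/d[:,2])[:,None]
def box(x,y,z,yaw,lx,ly,h):
    c=[(i*lx/2,j*ly/2) for i,j in((-1,-1),(1,-1),(1,1),(-1,1))]
    r=np.array([[np.cos(yaw),-np.sin(yaw)],[np.sin(yaw),np.cos(yaw)]])
    q=np.array(c)@r.T+[x,y]
    return np.vstack([np.c_[q,np.full(4,z)],np.c_[q,np.full(4,z+h)]])
def rect(s,x0,x1,y0,y1,z,k=4000):
    # output: col = (y1-y)*k, row=(x1-x)*k
    w=int((y1-y0)*k);h=int((x1-x0)*k)
    P=np.array([[x1,y1,z],[x1,y0,z],[x0,y0,z],[x0,y1,z]])
    H=cv2.getPerspectiveTransform(proj(s,P).astype(np.float32),np.float32([[0,0],[w,0],[w,h],[0,h]]))
    return cv2.warpPerspective(s["img"],H,(w,h),flags=cv2.INTER_CUBIC)[:,:,::-1]
E
python3 - <<'E'
from h import *
import pickle
s=cams.snapshot("top"); pickle.dump(s,open("top.pkl","wb"))
print(ray(s,[[317,187]],0.01), ray(s,[[204,164],[243,207],[453,161],[402,195]],0.066))
c=ray(s,[[317,187]],0.01)[0]
print(c)
im=rect(s,c[0]-.1,c[0]+.1,c[1]-.1,c[1]+.1,.038,3000)
im=im.copy()
for k in range(0,600,60): cv2.line(im,(k,0),(k,8),(0,0,255),1);cv2.line(im,(0,k),(8,k),(0,0,255),1)
cv2.imwrite("pics/rect38.png",im)
E
```

```text
[[0.52669003 0.02452489 0.01      ]] [[ 0.57434429  0.33053495  0.066     ]
 [ 0.45830522  0.21841549  0.066     ]
 [ 0.59114169 -0.33916775  0.066     ]
 [ 0.49659709 -0.20105186  0.066     ]]
[0.52669003 0.02452489 0.01      ]
```

View pics/rect38.png

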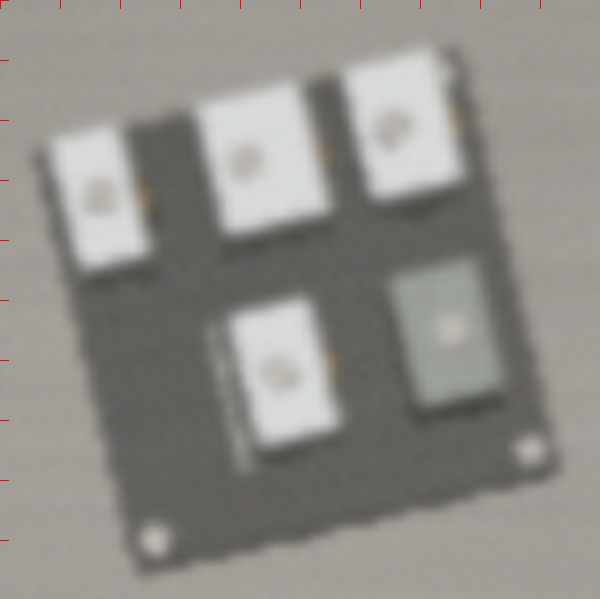

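```bash
cat > fit.py <<'E'
from h import *
from scipy.optimize import minimize
def dims(im,mask,c,k=4000,amin=800):
    out=[]
    for cn in cv2.findContours(mask.astype(np.uint8),cv2.RETR_EXTERNAL,cv2.CHAIN_APPROX_NONE)[0]:
        if cv2.contourArea(cn)>amin*(k/1000)**2/1:
            (u,v),(a,b),th=cv2.minAreaRect(cn); out.append((u,v,a,b,th,cv2.contourArea(cn)))
    return out
def softsil(s,P,u0,v0,w,h,up=8):
    q=(proj(s,P)-[u0,v0]+.5)*up
    m=np.zeros((h*up,w*up),np.uint8); cv2.fillConvexPoly(m,np.round(cv2.convexHull(q.astype(np.float32))[:,0]).astype(np.int32),1)
    return cv2.resize(m.astype(np.float32),(w,h),interpolation=cv2.INTER_AREA)
def fitbox(s,col,x,y,z,lx,ly,h=.066,yaws=None):
    uv=proj(s,[[x,y,z+h/2]])[0]; u0,v0=int(uv[0])-22,int(uv[1])-22
    c=s["img"][v0:v0+44,u0:u0+44].astype(float)
    t=c[...,{"red":0,"orange":0,"green":1,"blue":2}[col]]-np.median(c,axis=2)
    if col in("red","orange"): t=c[...,0]-c[...,2]
    if col=="green": t=c[...,1]-c[...,0]
    if col=="blue": t=c[...,2]-c[...,0]
    t=t/np.maximum(c.max(2),30); t=np.clip((t-.12)/.25,0,1)
    f=lambda p:np.abs(softsil(s,box(p[0],p[1],z,p[2],lx,ly,h),u0,v0,44,44)-t).sum()
    best=None
    for yw in (yaws if yaws is not None else np.arange(-1.5,1.6,.3)):
        r=minimize(f,[x,y,yw],method="Nelder-Mead",options=dict(initial_simplex=[[x,y,yw],[x+.01,y,yw],[x,y+.01,yw],[x,y,yw+.2]],xatol=1e-5,fatol=1e-3))
        if best is None or r.fun<best.fun: best=r
    return best.x,best.fun,t.sum()
T={"orange":.016,"green":.020,"blue":.024,"red":.028}
E
python3 - <<'E'
from fit import *
import pickle
s=pickle.load(open("top.pkl","rb"))
c=np.array([.52669,.02452]);k=4000
im=rect(s,c[0]-.1,c[0]+.1,c[1]-.1,c[1]+.1,.038,k)
g=im.astype(int).max(2)
def w(u,v): return c[0]+.1-v/k, c[1]+.1-u/k
for thr in (140,155):
  for (u,v,a,b,th,ar) in dims(im,(g>thr),c,k,300):
    if a*b<50000*1: print(thr,"white",np.round(w(u,v),4),np.round([a/k*1e3,b/k*1e3,th],1))
im2=rect(s,c[0]-.1,c[0]+.1,c[1]-.1,c[1]+.1,.010,k)
m=(im2.astype(int).max(2)<125).astype(np.uint8); m=cv2.morphologyEx(m,cv2.MORPH_CLOSE,np.ones((150,150)))
for r in dims(im2,m,c,k,5000): print("plate",np.round(w(*r[:2]),4),np.round([r[2]/k*1e3,r[3]/k*1e3,r[4]],1))
P={"orange":(.574,.3305),"blue":(.458,.218),"green":(.591,-.339),"red":(.4966,-.201)}
for n,(x,y) in P.items(): 
    p,f,a=fitbox(s,n,x,y,0,.040,T[n]); print(n,np.round(p,4),round(f,1),round(a,1))
E
```

```text
155 white [0.5031 0.0298] [45.1 29.4 76. ]
155 white [ 0.5163 -0.0245] [37.6 22.  76.3]
plate [0.5286 0.0266] [179.2 176.5  70.3]
orange [0.5809 0.3378 1.2802] 15.0 176.1
blue [0.4606 0.224  0.4978] 44.7 174.9
green [ 0.5955 -0.3467 -0.7347] 96.8 116.1
red [ 0.501  -0.2048 -0.9834] 19.2 226.1
```

```bash
cat > jig.py <<'E'
from fit import *
def jrect(s,x,y,yaw,z,hx,hy,k=4000):
    # out: col=(y' + hy)*k, row=(hx - x')*k ; jig-frame axes about (x,y)
    w=int(2*hy*k);h=int(2*hx*k)
    r=np.array([[np.cos(yaw),-np.sin(yaw)],[np.sin(yaw),np.cos(yaw)]])
    q=np.array([[hx,-hy],[hx,hy],[-hx,hy],[-hx,-hy]])@r.T+[x,y]
    H=cv2.getPerspectiveTransform(proj(s,np.c_[q,np.full(4,z)]).astype(np.float32),np.float32([[0,0],[w,0],[w,h],[0,h]]))
    return cv2.warpPerspective(s["img"],H,(w,h),flags=cv2.INTER_CUBIC).astype(float).mean(2)
def edges(p,k,h,thr=.8):
    g=cv2.GaussianBlur(np.gradient(p)[None],(0,0),3)[0]
    return [(round((i/k-h)*1e3,2),round(g[i],2)) for i in range(2,len(g)-2) if abs(g[i])>thr and abs(g[i])>=abs(g[i-1]) and abs(g[i])>abs(g[i+1])]
E
python3 - <<'E'
from jig import *
import pickle
s=pickle.load(open("top.pkl","rb"));k=4000
x,y=.5031,.0298
best=[]
for yaw in np.arange(.18,.31,.01):
    im=jrect(s,x,y,yaw,.038,.016,.09); p=im.mean(0); best.append((np.abs(np.diff(p,2)).sum()*0+ (np.gradient(p)**2).sum(),round(yaw,3)))
print(best)
yaw=max(best)[1]
for z in (.038,.010):
  im=jrect(s,x,y,yaw,z,.014,.11); print(z,"y edges",edges(im.mean(0),k,.11))
im=jrect(s,x,y,yaw,.038,.06,.01); print("x edges stop (down)",edges(im.mean(1),k,.06))
im=jrect(s,x-np.cos(yaw+1.57)*.0555,y-np.sin(yaw+1.57)*.0555,yaw,.038,.06,.008); print("x edges fence",edges(im.mean(1),k,.06))
E
```

```text
[(np.float64(1202.2110510932073), np.float64(0.18)), (np.float64(1214.2237854003906), np.float64(0.19)), (np.float64(1223.744605170356), np.float64(0.2)), (np.float64(1231.0861443413623), np.float64(0.21)), (np.float64(1235.9824337429463), np.float64(0.22)), (np.float64(1238.925621880425), np.float64(0.23)), (np.float64(1239.2597317165796), np.float64(0.24)), (np.float64(1237.114167955186), np.float64(0.25)), (np.float64(1232.2510443793399), np.float64(0.26)), (np.float64(1225.0136040581597), np.float64(0.27)), (np.float64(1215.1364576551643), np.float64(0.28)), (np.float64(1202.7680664062493), np.float64(0.29)), (np.float64(1187.870744493272), np.float64(0.3))]
0.038 y edges [(-81.75, np.float64(-2.38)), (-70.0, np.float64(2.24)), (-40.75, np.float64(-2.82)), (-13.5, np.float64(4.35)), (14.0, np.float64(-4.36)), (23.0, np.float64(-1.9)), (64.5, np.float64(2.54))]
0.01 y edges [(-85.0, np.float64(-2.37)), (-72.5, np.float64(2.15)), (-42.75, np.float64(-2.78)), (-14.5, np.float64(4.28)), (13.75, np.float64(-4.21)), (23.0, np.float64(-1.92)), (65.75, np.float64(2.48))]
x edges stop (down) [(-48.25, np.float64(-5.01)), (-40.25, np.float64(0.82)), (-22.0, np.float64(4.79)), (6.25, np.float64(0.97)), (23.0, np.float64(-5.5)), (56.25, np.float64(3.28))]
x edges fence [(-47.75, np.float64(-5.37)), (-39.0, np.float64(0.86)), (-21.5, np.float64(2.38)), (4.5, np.float64(-0.92)), (22.75, np.float64(-3.68)), (29.5, np.float64(1.33)), (56.0, np.float64(3.05))]
```

```bash
python3 - <<'E'
from fit import *
import pickle
s=pickle.load(open("top.pkl","rb"))
im=s["img"]; hsv=cv2.cvtColor(im,cv2.COLOR_RGB2HSV)
print(s["img"][199:218,232:256].tolist()[9])
for n,(u,v) in {"blue":(243,207),"orange":(204,164),"green":(453,161),"red":(402,195)}.items():
    print(n); print(hsv[v-12:v+14:2,u-14:u+14:2,1]); 
E
```

```text
[[160, 155, 150], [160, 156, 151], [160, 157, 150], [159, 155, 150], [154, 151, 149], [132, 138, 155], [99, 120, 174], [81, 113, 187], [78, 113, 189], [78, 113, 189], [77, 111, 189], [78, 113, 191], [79, 114, 192], [80, 116, 191], [77, 111, 182], [68, 90, 139], [58, 66, 90], [67, 70, 81], [103, 104, 107], [140, 138, 135], [154, 152, 147], [160, 157, 150], [157, 154, 149], [159, 156, 148]]
blue
[[ 17  16  16  16  17  14  16  16  17  18  16  16  16  14]
 [ 16  16  17  16  17  19  17  10  14  16  16  16  16  16]
 [ 17  17  16  15  11  10  61 107   7  13  17  16  16  17]
 [ 17  16  17  10  99 137 148 149  89   4  16  14  16  16]
 [ 16  16  16  33 142 152 151 150 140  52   7  17  14  16]
 [ 14  16  14   2 115 150 153 150 146  89   7  13  16  16]
 [ 16  16  14  13  76 148 150 150 150 131  23  12  16  14]
 [ 16  17  17  14  15 135 154 151 150 137  65   6  13  14]
 [ 14  16  16  17   8 107 149 150 150 146  92  12  13  16]
 [ 16  16  17  14  16  55 146 148 145 119  81  44   9  15]
 [ 14  14  14  16  16   5  83  90  74  68  71  46   9  14]
 [ 14  13  14  14  17  17  12   9  41  35   2  11  16 
[... 1685 characters left out ...]
6  16  16  16  16  15  16  21  36  21  17  16  16]
 [ 14  16  15  14  16  14  16  35 102 143  51  16  19  17]
 [ 14  16  18  19  16  20  62 138 166 166 124  34  17  17]
 [ 16  16  17  17  34 101 158 166 166 167 165 106  22  16]
 [ 17  16  16  41 135 163 165 166 166 165 167 155  59  17]
 [ 16  18  26 102 162 165 165 166 165 166 165 134  44  17]
 [ 16  28  71  92 145 163 166 165 166 159 101  23  14  16]
 [ 16  27  88  92 108 154 164 165 152  74  18  14  17  16]
 [ 16  17  55  87  94 120 157 128  37  17  16  17  17  17]
 [ 14  16  22  69  92  78  57  20  14  16  17  17  16  16]
 [ 16  17  18  30  56  29  16  17  14  17  16  16  17  16]
 [ 14  14  17  17  16  15  17  16  16  17  16  17  17  17]]
```

```bash
cat > topfit.py <<'E'
from fit import *
CH={"blue":(2,0),"red":(0,2),"orange":(0,2),"green":(1,0)}
def topfit(s,n,x,y,z,k=8000,frac=.6,r=.05):
    im=rect(s,x-r,x+r,y-r,y+r,z,k).astype(float)[:,:,::-1]
    a,b=CH[n]; t=im[...,a]-im[...,b]
    h=int(r*k); q=int(.006*k); t0=np.median(t[h-q:h+q,h-q:h+q])
    m=(t>frac*t0).astype(np.uint8)
    nl,lab=cv2.connectedComponents(m); m=(lab==lab[h,h]).astype(np.uint8)
    cn=max(cv2.findContours(m,cv2.RETR_EXTERNAL,cv2.CHAIN_APPROX_NONE)[0],key=cv2.contourArea)
    (u,v),(w,hh),th=cv2.minAreaRect(cn); bp=cv2.boxPoints(((u,v),(w,hh),th))
    W=np.c_[x+r-bp[:,1]/k,y+r-bp[:,0]/k]
    e=W[1]-W[0]; f=W[2]-W[1]
    L=e if np.hypot(*e)>np.hypot(*f) else f
    return W.mean(0),(np.arctan2(L[1],L[0])+np.pi/2)%np.pi-np.pi/2,sorted([np.hypot(*e)*1e3,np.hypot(*f)*1e3])
E
python3 - <<'E'
from topfit import *
import pickle
s=pickle.load(open("top.pkl","rb"))
P={"orange":(.574,.3305),"blue":(.458,.218),"green":(.591,-.339),"red":(.4966,-.201)}
for n,(x,y) in P.items():
  for f in (.5,.65,.8):
    c,yw,d=topfit(s,n,x,y,.066,frac=f); print(n,f,np.round(c,4),round(yw,3),np.round(d,1))
E
```

```text
orange 0.5 [0.5784 0.3356] 1.292 [17.8 41.3]
orange 0.65 [0.5785 0.3357] 1.297 [15.7 39.1]
orange 0.8 [0.5786 0.3357] 1.307 [13.8 36.6]
blue 0.5 [0.4587 0.2208] 0.403 [24.8 41.1]
blue 0.65 [0.4588 0.221 ] 0.413 [23.1 39.5]
blue 0.8 [0.4589 0.221 ] 0.403 [21.  37.7]
green 0.5 [ 0.5909 -0.3416] -0.483 [20.  40.3]
green 0.65 [ 0.591  -0.3417] -0.481 [18.3 38.4]
green 0.8 [ 0.5909 -0.3418] -0.483 [16.4 36.4]
red 0.5 [ 0.4992 -0.2034] -0.962 [28.2 41.3]
red 0.65 [ 0.4992 -0.2035] -0.966 [26.6 39.4]
red 0.8 [ 0.4993 -0.2036] -0.972 [24.9 37.3]
```

Request:
jog_arm(series=[{"x": -0.0186,"y": 0.034},{"x": -0.0186,"y": 0.034},{"x": -0.0186,"y": 0.034},{"x": -0.0186,"y": 0.034},{"x": -0.0186,"y": 0.034},{"x": -0.0186,"y": 0.034},{"x": -0.0186,"y": 0.034},{"x": -0.0186,"y": 0.034},{"x": -0.0186,"y": 0.034},{"x": -0.0186,"y": 0.034},{"x": -0.0186,"y": 0.034}], claw=0.7)

```text
invalid input
```

Request:
jog_arm(series=[{"rz": -7},{"rz": -7},{"rz": -7},{"rz": -7},{"rz": -7},{"rz": -5.2}])

```text
invalid input
```

```bash
cat > go.py <<'E'
import sys
from h import *
def rem(x,y,z,yaw):
    o=robot.get_obs(); p=np.array(o["tool_pos"]); A=R.from_euler("xyz",o["ee_rot"])
    d=A.inv().apply(np.array([x,y,z])-p)
    T=R.from_euler("xyz",[np.pi,0,yaw]); rv=np.degrees((A.inv()*T).as_rotvec())
    print("t",round(float(o["time"]),2),"pos",np.round(p,4),"rot",np.round(o["ee_rot"],4),"w",round(o["width"]*1e3,1),"F",np.round(o["wrist_force"],1),"j6",round(o["joint_positions"][5],2))
    print("shift(tool)",np.round(d*1e3,1),"mm  turn",np.round(rv,2))
if __name__=="__main__": rem(*map(float,sys.argv[1:5]))
E
python3 go.py .4588 .221 .034 1.976
```

```text
t 0.75 pos [0.1604 0.5261 0.1734] rot [ 3.1415e+00 -1.0000e-04  1.2750e+00] w 94.3 F [-0.7  0.1 -0.5] j6 -0.1
shift(tool) [-204.9  374.4  139.4] mm  turn [ 1.000e-02 -1.000e-02 -4.016e+01]
```

Request:
jog_arm(series=[{"x": -0.0186,"y": 0.034,"z": 0,"rx": 0,"ry": 0,"rz": 0}], claw=0.7)

```text
time: 0.83
tool_pos: [0.1842, 0.5012, 0.1729]
ee_rot: [-3.138, -0.001, 1.282]
wrist_force: [1.6, -0.3, -0.2]
width: 0.09
```

Request:
jog_arm(series=[{"x": -0.0186,"y": 0.034,"z": 0,"rx": 0,"ry": 0,"rz": 0},{"x": -0.0186,"y": 0.034,"z": 0,"rx": 0,"ry": 0,"rz": 0},{"x": -0.0186,"y": 0.034,"z": 0,"rx": 0,"ry": 0,"rz": 0},{"x": -0.0186,"y": 0.034,"z": 0,"rx": 0,"ry": 0,"rz": 0},{"x": -0.0186,"y": 0.034,"z": 0,"rx": 0,"ry": 0,"rz": 0},{"x": -0.0186,"y": 0.034,"z": 0,"rx": 0,"ry": 0,"rz": 0},{"x": -0.0186,"y": 0.034,"z": 0,"rx": 0,"ry": 0,"rz": 0},{"x": -0.0186,"y": 0.034,"z": 0,"rx": 0,"ry": 0,"rz": 0},{"x": -0.0186,"y": 0.034,"z": 0,"rx": 0,"ry": 0,"rz": 0},{"x": -0.0186,"y": 0.034,"z": 0,"rx": 0,"ry": 0,"rz": 0}])

```text
time: 1.67
tool_pos: [0.4668, 0.2164, 0.1733]
ee_rot: [3.141, -0.006, 1.293]
wrist_force: [0.6, 0.5, -0.0]
width: 0.0658
```

Request:
jog_arm(series=[{"x": 0,"y": 0,"z": 0,"rx": 0,"ry": 0,"rz": -7},{"x": 0,"y": 0,"z": 0,"rx": 0,"ry": 0,"rz": -7},{"x": 0,"y": 0,"z": 0,"rx": 0,"ry": 0,"rz": -7},{"x": 0,"y": 0,"z": 0,"rx": 0,"ry": 0,"rz": -7},{"x": 0,"y": 0,"z": 0,"rx": 0,"ry": 0,"rz": -7},{"x": 0,"y": 0,"z": 0,"rx": 0,"ry": 0,"rz": -5}])

```text
time: 2.17
tool_pos: [0.474, 0.2066, 0.1724]
ee_rot: [3.137, -0.001, 2.004]
wrist_force: [-0.1, 0.9, 0.5]
width: 0.0654
```

```bash
python3 go.py .4588 .221 .034 1.976
```

```text
t 2.17 pos [0.474  0.2066 0.1724] rot [ 3.1373e+00 -7.0000e-04  2.0035e+00] w 65.4 F [-0.1  0.9  0.5] j6 -1.7
shift(tool) [ 19.4  -8.3 138.4] mm  turn [ 0.24 -0.05  1.58]
```

Request:
jog_arm(series=[{"x": 0.01,"y": -0.004,"z": 0,"rx": 0.2,"ry": 0,"rz": 1.5},{"x": 0.0094,"y": -0.004,"z": 0.02,"rx": 0,"ry": 0,"rz": 0},{"x": 0,"y": 0,"z": 0.03,"rx": 0,"ry": 0,"rz": 0},{"x": 0,"y": 0,"z": 0.015,"rx": 0,"ry": 0,"rz": 0},{"x": 0,"y": 0,"z": 0,"rx": 0,"ry": 0,"rz": 0}])

```text
time: 2.58
tool_pos: [0.4607, 0.2219, 0.1082]
ee_rot: [3.134, -0.0, 1.978]
wrist_force: [-0.3, -0.1, -0.4]
width: 0.0659
```

```bash
python3 go.py .4588 .221 .034 1.976
```

```text
t 2.58 pos [0.4607 0.2219 0.1082] rot [ 3.1337e+00 -3.0000e-04  1.9784e+00] w 65.9 F [-0.3 -0.1 -0.4] j6 -1.64
shift(tool) [-0.1 -2.7 74.2] mm  turn [ 0.45 -0.02  0.14]
```

Request:
jog_arm(series=[{"x": 0,"y": -0.002,"z": 0.02,"rx": 0.4,"ry": 0,"rz": 0},{"x": 0,"y": 0,"z": 0.02,"rx": 0,"ry": 0,"rz": 0},{"x": 0,"y": 0,"z": 0.02,"rx": 0,"ry": 0,"rz": 0},{"x": 0,"y": 0,"z": 0.012,"rx": 0,"ry": 0,"rz": 0},{"x": 0,"y": 0,"z": 0,"rx": 0,"ry": 0,"rz": 0}])

```text
time: 3.0
tool_pos: [0.4617, 0.222, 0.0382]
ee_rot: [3.134, 0.0, 1.978]
wrist_force: [0.1, -0.4, -0.2]
width: 0.066
```

```bash
python3 go.py .4588 .221 .034 1.976
python3 - <<'E'
from h import *
s=cams.snapshot("side"); 
cv2.imwrite("pics/s1.png",cv2.resize(s["img"][150:290,220:420],None,fx=4,fy=4,interpolation=cv2.INTER_CUBIC)[:,:,::-1])
E
```

```text
t 3.0 pos [0.4617 0.222  0.0382] rot [3.1344e+00 3.0000e-04 1.9784e+00] w 66.0 F [ 0.1 -0.4 -0.2] j6 -1.64
shift(tool) [ 0.2 -3.1  4.2] mm  turn [0.41 0.02 0.14]
```

View pics/s1.png

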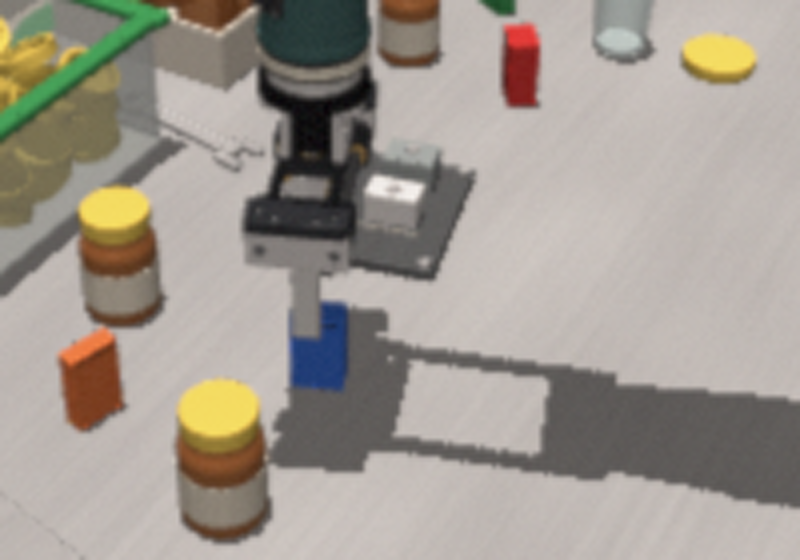

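Request:
jog_arm(series=[{"x": 0,"y": -0.004,"z": 0.003,"rx": 0.8,"ry": 0,"rz": 0},{"x": 0,"y": -0.001,"z": 0.001,"rx": 0.4,"ry": 0,"rz": 0}])

```text
time: 3.22
tool_pos: [0.4591, 0.2206, 0.0382]
ee_rot: [-3.132, 0.001, 1.978]
wrist_force: [-1.0, 0.9, -0.6]
width: 0.0657
```

Request:
jog_arm(series=[{"x": 0,"y": 0,"z": 0,"rx": 0,"ry": 0,"rz": 0},{"x": 0,"y": 0,"z": 0,"rx": 0,"ry": 0,"rz": 0},{"x": 0,"y": 0,"z": 0,"rx": 0,"ry": 0,"rz": 0},{"x": 0,"y": 0,"z": 0,"rx": 0,"ry": 0,"rz": 0},{"x": 0,"y": 0,"z": 0,"rx": 0,"ry": 0,"rz": 0},{"x": 0,"y": 0,"z": 0,"rx": 0,"ry": 0,"rz": 0},{"x": 0,"y": 0,"z": 0,"rx": 0,"ry": 0,"rz": 0},{"x": 0,"y": 0,"z": 0,"rx": 0,"ry": 0,"rz": 0}], claw=0)

```text
time: 3.88
tool_pos: [0.4625, 0.2218, 0.0431]
ee_rot: [-3.14, 0.001, 1.978]
wrist_force: [0.3, 0.3, -0.5]
width: 0.0156
```

```bash
python3 go.py .4588 .221 .034 1.976
```

```text
t 3.88 pos [0.4625 0.2218 0.0431] rot [-3.1402e+00  1.4000e-03  1.9782e+00] w 15.6 F [ 0.3  0.3 -0.5] j6 -1.64
shift(tool) [ 0.8 -3.7  9.1] mm  turn [-0.08  0.08  0.13]
```

```bash
python3 - <<'E'
from h import *
s=cams.snapshot("side"); 
cv2.imwrite("pics/s2.png",cv2.resize(s["img"][150:290,220:420],None,fx=4,fy=4,interpolation=cv2.INTER_CUBIC)[:,:,::-1])
print(robot.get_obs()["width"])
E
```

```text
0.012144457053313776
```

View pics/s2.png

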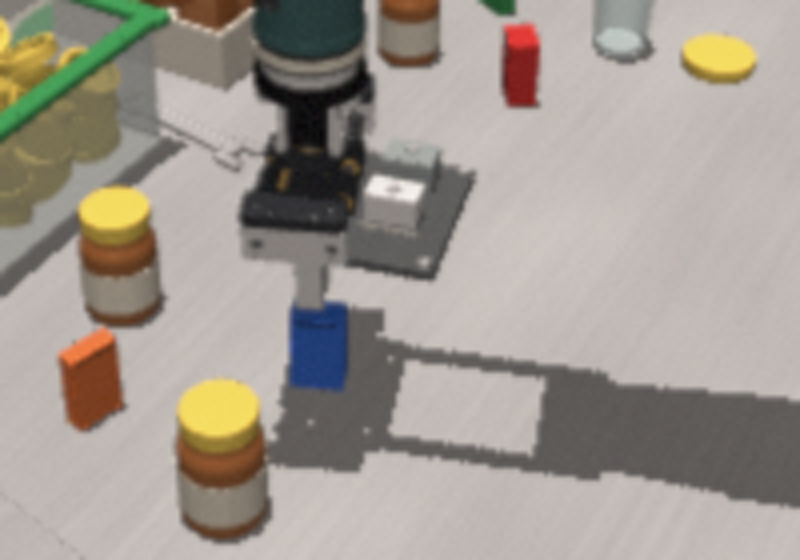

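```bash
python3 - <<'E'
from h import *
s=cams.snapshot("side"); im=s["img"][:,:,::-1].copy()
im=cv2.resize(im,None,fx=4,fy=4,interpolation=cv2.INTER_CUBIC)
def pt(P,c):
    for q in proj(s,P): cv2.circle(im,tuple(np.round((q+.5)*4).astype(int)),3,c,-1)
pt(box(.4588,.221,0,.405,.04,.024,.066),(0,255,255))
o=robot.get_obs(); p=o["tool_pos"]; pt([p],(0,0,255)); pt([p+[0,0,.078+.019]],(255,0,255))
cv2.imwrite("pics/s3.png",im[600:1160,880:1680])
t=cams.snapshot("top"); im=t["img"][:,:,::-1].copy()
cv2.imwrite("pics/t3.png",cv2.resize(im[120:280,170:370],None,fx=4,fy=4,interpolation=cv2.INTER_CUBIC))
E
```

```text
(no output)
```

View pics/s3.png

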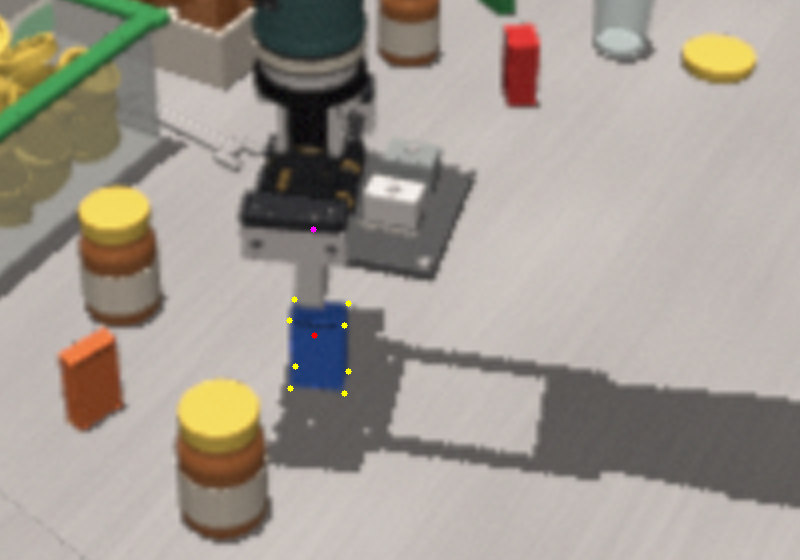

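View pics/t3.png

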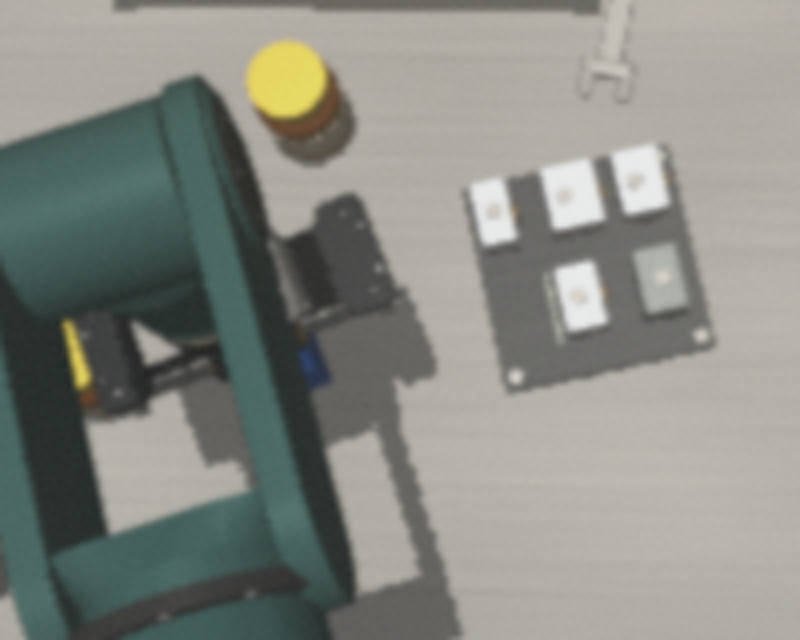

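```bash
python3 go.py .4588 .221 .034 1.976; python3 - <<'E'
from h import *
o=robot.get_obs(); print(o)
s=cams.snapshot("side"); im=s["img"][:,:,::-1]
im=cv2.resize(im[190:250,270:330],None,fx=10,fy=10,interpolation=cv2.INTER_NEAREST)
cv2.imwrite("pics/s4.png",im); print(robot.get_obs()["tool_pos"],robot.get_obs()["width"])
E
```

```text
t 4.03 pos [0.4624 0.2217 0.043 ] rot [-3.1400e+00  1.4000e-03  1.9781e+00] w 4.5 F [ 0.  -0.3  0.8] j6 -1.64
shift(tool) [ 0.8 -3.6  9. ] mm  turn [-0.09  0.08  0.12]
{'time': 4.0333, 'joint_positions': array([ 3.37630331e-01,  6.99605788e-02,  1.65184813e+00, -1.48291785e-03,
        1.42127056e+00, -1.64029581e+00]), 'qvel': array([-0.00141399, -0.00067556,  0.00160061,  0.00012627,  0.00174165,
        0.00020319]), 'joint_torque': array([ 1.47042985e-03, -3.15166819e+01, -2.85042053e+01, -2.68425909e-02,
        7.86701334e-02,  6.05988816e-05]), 'tool_pos': array([0.46243646, 0.22174082, 0.04302406]), 'ee_rot': array([-3.14000766e+00,  1.35925499e-03,  1.97814922e+00]), 'wrist_force': array([ 0.01707413, -0.28067347,  0.77502662]), 'wrist_torque': array([ 0.03883747,  0.03784806, -0.02475361]), 'width': 0.004513389700016999}
[0.46240081 0.221748   0.04300705] 0.0013778137083679573
```

View pics/s4.png

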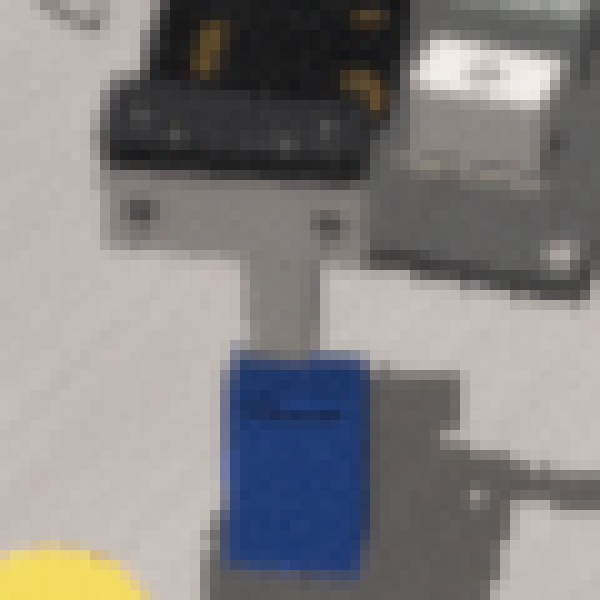

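```bash
python3 - <<'E'
from h import *
t=cams.snapshot("top"); im=cv2.resize(t["img"][:,:,::-1],None,fx=4,fy=4,interpolation=cv2.INTER_CUBIC)
s=cams.snapshot("side"); im2=cv2.resize(s["img"][:,:,::-1],None,fx=4,fy=4,interpolation=cv2.INTER_CUBIC)
o=robot.get_obs(); p=o["tool_pos"]; A=R.from_euler("xyz",o["ee_rot"]).as_matrix()
def pt(I,sh,P,c):
    for q in proj(sh,P): cv2.circle(I,tuple(np.round((q+.5)*4).astype(int)),3,c,-1)
for I,sh in((im,t),(im2,s)):
  for h,c in((0,(0,0,255)),(.097,(255,0,255)),(.137,(0,255,0))):
    P=[p+A@np.array([a,b,-h]) for a in(-.0885,.0885) for b in(-.0375,.0375)] if h else [p]
    pt(I,sh,np.array(P),c)
  pt(I,sh,box(.4588,.221,0,.405,.04,.024,.066),(0,255,255))
cv2.imwrite("pics/t5.png",im[480:1120,680:1480]); cv2.imwrite("pics/s5.png",im2[600:1160,880:1680])
E
```

```text
(no output)
```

View pics/t5.png

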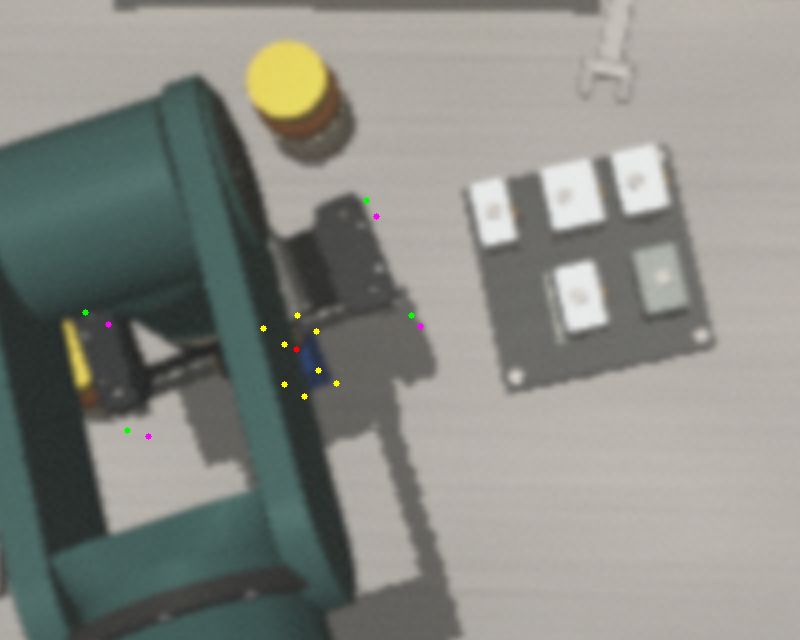

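View pics/s5.png

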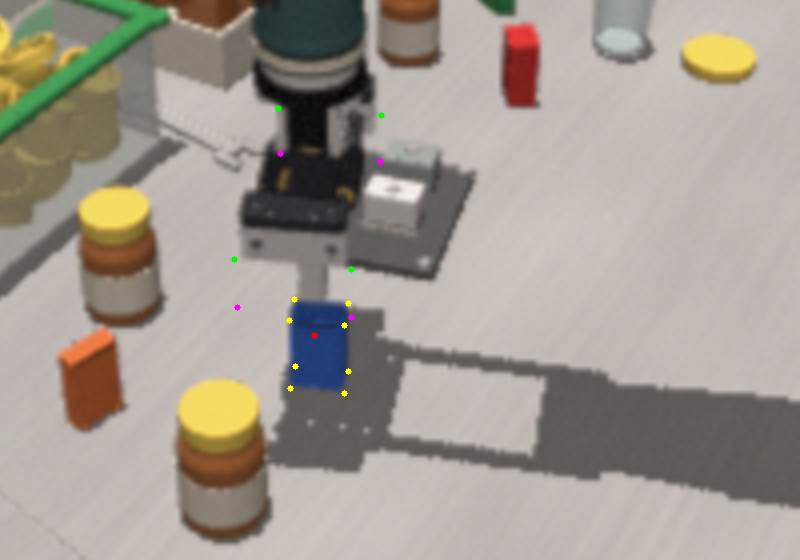

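```bash
python3 - <<'E'
from h import *
s=cams.snapshot("side")
im=cv2.resize(cv2.imread("pics/side0.png"),None,fx=4,fy=4,interpolation=cv2.INTER_CUBIC)
p=np.array([.16035,.52615,.17346]);A=R.from_euler("xyz",[3.14156,0,1.275]).as_matrix()
for h,c in((0,(0,0,255)),(.04,(0,255,0)),(.097,(255,0,255))):
  for a in(-.047,0,.047):
    q=proj(s,[p+A@np.array([a,0,-h])])[0]; cv2.circle(im,tuple(np.round((q+.5)*4).astype(int)),4,c,-1)
cv2.imwrite("pics/s0p.png",im[900:1400,1100:1800])
E
```

```text
(no output)
```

View pics/s0p.png

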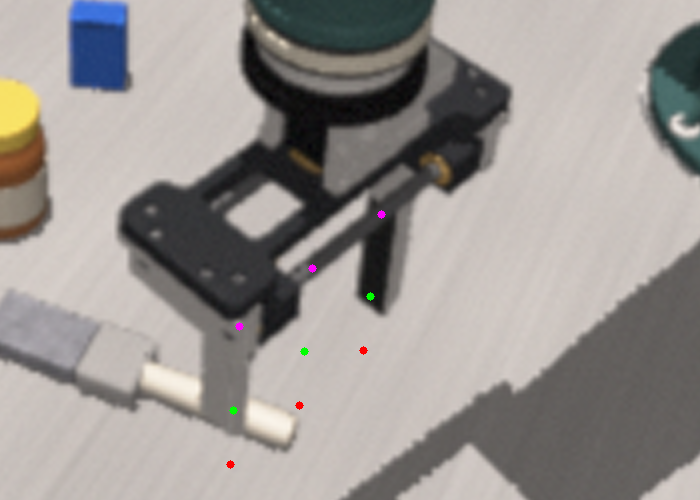

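Request:
jog_arm(series=[{"x": 0.001,"y": -0.004,"z": -0.003,"rx": 0,"ry": 0,"rz": 0},{"x": 0,"y": -0.001,"z": 0,"rx": 0,"ry": 0,"rz": 0},{"x": 0,"y": 0,"z": 0,"rx": 0,"ry": 0,"rz": 0},{"x": 0,"y": 0,"z": 0,"rx": 0,"ry": 0,"rz": 0},{"x": 0,"y": 0,"z": 0,"rx": 0,"ry": 0,"rz": 0},{"x": 0,"y": 0,"z": 0,"rx": 0,"ry": 0,"rz": 0},{"x": 0,"y": 0,"z": 0,"rx": 0,"ry": 0,"rz": 0}], claw=0.7)

```text
time: 4.82
tool_pos: [0.4568, 0.2206, 0.0465]
ee_rot: [-3.14, 0.001, 1.978]
wrist_force: [0.4, -0.1, -0.4]
width: 0.0439
```

```bash
python3 go.py .4588 .221 .008 1.976
```

```text
t 4.82 pos [0.4568 0.2206 0.0465] rot [-3.1401e+00  1.3000e-03  1.9783e+00] w 43.9 F [ 0.4 -0.1 -0.4] j6 -1.64
shift(tool) [-0.4  2.1 38.5] mm  turn [-0.08  0.08  0.13]
```

Request:
jog_arm(series=[{"x": 0,"y": 0.001,"z": 0,"rx": 0,"ry": 0,"rz": 0},{"x": 0,"y": 0.001,"z": 0.01,"rx": 0,"ry": 0,"rz": 0},{"x": 0,"y": 0,"z": 0.01,"rx": 0,"ry": 0,"rz": 0},{"x": 0,"y": 0,"z": 0.01,"rx": 0,"ry": 0,"rz": 0},{"x": 0,"y": 0,"z": 0.006,"rx": 0,"ry": 0,"rz": 0},{"x": 0,"y": 0,"z": 0,"rx": 0,"ry": 0,"rz": 0}])

```text
time: 5.32
tool_pos: [0.4584, 0.2212, 0.006]
ee_rot: [-3.139, 0.001, 1.978]
wrist_force: [-0.2, -1.2, 0.4]
width: 0.0661
```

```bash
python3 go.py .4588 .221 .008 1.976; python3 - <<'E'
from h import *
s=cams.snapshot("side"); im=s["img"][:,:,::-1]
cv2.imwrite("pics/s6.png",cv2.resize(im[190:250,270:330],None,fx=10,fy=10,interpolation=cv2.INTER_CUBIC))
E
```

```text
t 5.32 pos [0.4584 0.2212 0.006 ] rot [-3.1391e+00  1.3000e-03  1.9782e+00] w 66.1 F [-0.2 -1.2  0.4] j6 -1.64
shift(tool) [-0.3  0.3 -2. ] mm  turn [-0.15  0.08  0.13]
```

View pics/s6.png

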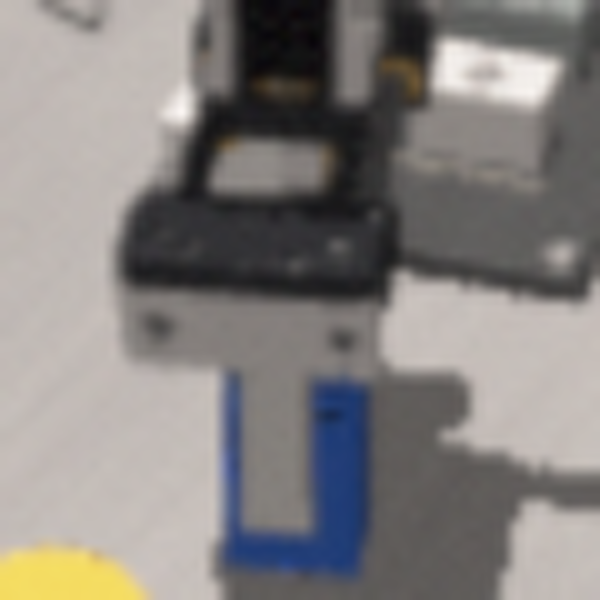

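Request:
jog_arm(series=[{"x": 0,"y": 0,"z": 0,"rx": 0,"ry": 0,"rz": 0},{"x": 0,"y": 0,"z": 0,"rx": 0,"ry": 0,"rz": 0},{"x": 0,"y": 0,"z": 0,"rx": 0,"ry": 0,"rz": 0},{"x": 0,"y": 0,"z": 0,"rx": 0,"ry": 0,"rz": 0},{"x": 0,"y": 0,"z": 0,"rx": 0,"ry": 0,"rz": 0},{"x": 0,"y": 0,"z": 0,"rx": 0,"ry": 0,"rz": 0},{"x": 0,"y": 0,"z": 0,"rx": 0,"ry": 0,"rz": 0},{"x": 0,"y": 0,"z": 0,"rx": 0,"ry": 0,"rz": 0}], claw=0)

```text
time: 6.03
tool_pos: [0.4597, 0.2217, 0.0078]
ee_rot: [3.141, 0.002, 1.978]
wrist_force: [0.1, 1.0, -0.4]
width: 0.024
```

```bash
python3 go.py .4588 .221 .008 1.976; python3 - <<'E'
from h import *
s=cams.snapshot("side"); im=s["img"][:,:,::-1]
cv2.imwrite("pics/s7.png",cv2.resize(im[190:250,270:330],None,fx=10,fy=10,interpolation=cv2.INTER_CUBIC))
print(robot.get_obs()["width"])
E
```

```text
t 6.03 pos [0.4597 0.2217 0.0078] rot [3.1411e+00 1.5000e-03 1.9782e+00] w 24.0 F [ 0.1  1.  -0.4] j6 -1.64
shift(tool) [-0.2 -1.1 -0.2] mm  turn [0.03 0.09 0.13]
0.023994848496194425
```

View pics/s7.png

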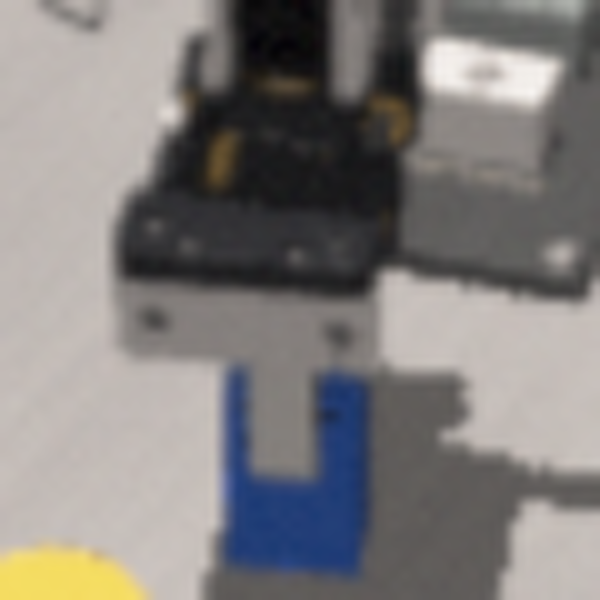

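Request:
jog_arm(series=[{"x": 0,"y": 0,"z": -0.01,"rx": 0,"ry": 0,"rz": 0},{"x": 0,"y": 0,"z": -0.02,"rx": 0,"ry": 0,"rz": 0},{"x": 0,"y": 0,"z": -0.025,"rx": 0,"ry": 0,"rz": 0},{"x": 0,"y": 0,"z": -0.015,"rx": 0,"ry": 0,"rz": 0},{"x": 0,"y": 0,"z": -0.005,"rx": 0,"ry": 0,"rz": 0}])

```text
time: 6.5
tool_pos: [0.457, 0.2208, 0.0847]
ee_rot: [-3.135, 0.001, 1.978]
wrist_force: [-0.1, -0.6, -0.5]
width: 0.0232
```

```bash
python3 go.py .5101 .0036 .070 1.808
```

```text
t 6.5 pos [0.457  0.2208 0.0847] rot [-3.1346e+00  1.0000e-03  1.9782e+00] w 23.2 F [-0.1 -0.6 -0.5] j6 -1.64
shift(tool) [-220.5  -37.2   15.2] mm  turn [-0.39  0.09  9.75]
```

Request:
jog_arm(series=[{"x": 0,"y": 0,"z": 0,"rx": -0.3,"ry": 0,"rz": 5},{"x": 0,"y": 0,"z": 0,"rx": 0,"ry": 0,"rz": 4.5},{"x": -0.015,"y": 0,"z": 0,"rx": 0,"ry": 0,"rz": 0},{"x": -0.03,"y": 0,"z": 0,"rx": 0,"ry": 0,"rz": 0},{"x": -0.035,"y": 0,"z": 0,"rx": 0,"ry": 0,"rz": 0},{"x": -0.035,"y": 0,"z": 0,"rx": 0,"ry": 0,"rz": 0},{"x": -0.035,"y": 0,"z": 0,"rx": 0,"ry": 0,"rz": 0},{"x": -0.03,"y": 0,"z": 0,"rx": 0,"ry": 0,"rz": 0},{"x": -0.015,"y": 0,"z": 0,"rx": 0,"ry": 0,"rz": 0},{"x": 0,"y": 0,"z": 0,"rx": 0,"ry": 0,"rz": 0}])

```text
time: 7.33
tool_pos: [0.5053, 0.026, 0.0889]
ee_rot: [3.135, -0.0, 1.81]
wrist_force: [0.2, 0.2, -0.9]
width: 0.0239
```

```bash
python3 go.py .5101 .0036 .070 1.808
```

```text
t 7.33 pos [0.5053 0.026  0.0889] rot [ 3.1352 -0.      1.8105] w 23.9 F [ 0.2  0.2 -0.9] j6 -1.87
shift(tool) [-22.9  -0.8  18.9] mm  turn [ 0.37 -0.    0.14]
```

Request:
jog_arm(series=[{"x": -0.012,"y": 0,"z": 0.01,"rx": 0.4,"ry": 0,"rz": 0},{"x": -0.009,"y": 0,"z": 0.008,"rx": 0,"ry": 0,"rz": 0},{"x": -0.002,"y": 0,"z": 0,"rx": 0,"ry": 0,"rz": 0}])

```text
time: 7.58
tool_pos: [0.5108, 0.0041, 0.0705]
ee_rot: [3.142, -0.002, 1.809]
wrist_force: [0.1, 0.0, -0.2]
width: 0.024
```

```bash
python3 go.py .5101 .0036 .070 1.808;  python3 - <<'E'
from h import *
for n,(r,c) in {"top":(slice(120,240),slice(240,400)),"side":(slice(140,240),slice(250,410))}.items():
    s=cams.snapshot(n); cv2.imwrite(f"pics/{n}8.png",cv2.resize(s["img"][r,c,::-1],None,fx=5,fy=5,interpolation=cv2.INTER_CUBIC))
E
```

```text
t 7.58 pos [0.5108 0.0041 0.0705] rot [ 3.1415e+00 -2.0000e-03  1.8094e+00] w 24.0 F [ 0.1  0.  -0.2] j6 -1.91
shift(tool) [-0.3 -0.8  0.5] mm  turn [ 0.   -0.11  0.08]
```

View pics/top8.png

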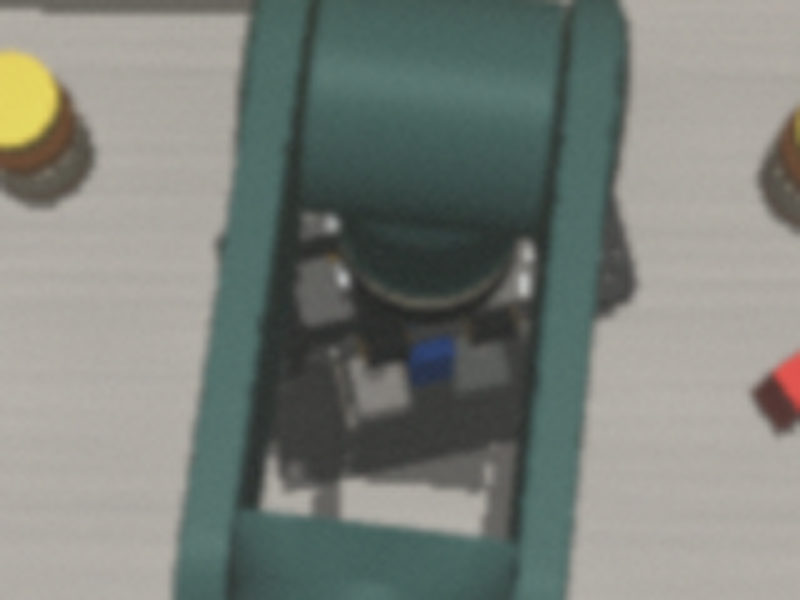

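View pics/side8.png

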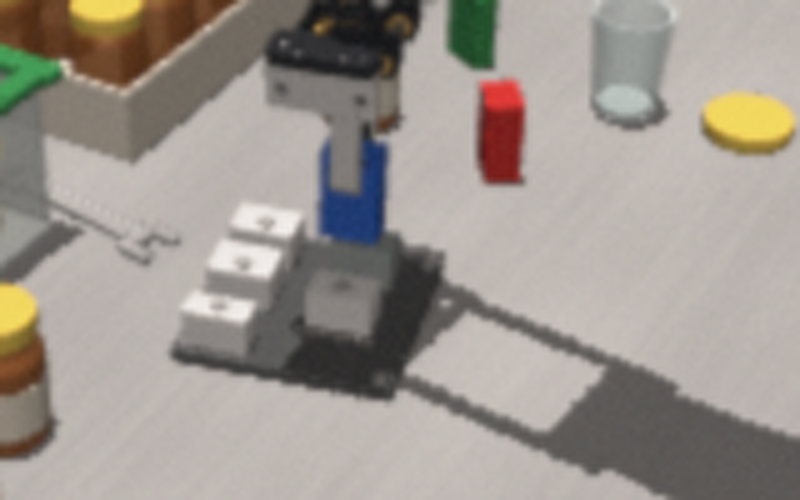

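```bash
cat > ov.py <<'E'
from jig import *
GX,GY,GYAW=.5120,-.0092,.237
def g2w(x,y): 
    c,s=np.cos(GYAW),np.sin(GYAW); return GX+c*x-s*y, GY+s*x+c*y
def lines(I,s,P,f,o,c):
    q=np.round((proj(s,P)+.5-o)*f).astype(int)
    for a,b in [(0,1),(1,2),(2,3),(3,0),(4,5),(5,6),(6,7),(7,4),(0,4),(1,5),(2,6),(3,7)]:
        cv2.line(I,tuple(map(int,q[a])),tuple(map(int,q[b])),c,1,cv2.LINE_AA)
def overlay(n,x,y,yaw,zb,name,win,f=10,ty=.024):
    s=cams.snapshot(n); u0,v0,w,h=win
    I=cv2.resize(s["img"][v0:v0+h,u0:u0+w,::-1],None,fx=f,fy=f,interpolation=cv2.INTER_CUBIC)
    o=np.array([u0,v0])
    if x is not None: lines(I,s,box(x,y,zb,yaw,.04,ty,.066),f,o,(0,255,255))
    for yc,t in((-.015,.03),(.054-.0141,.0282)):
        a,b=g2w(0,yc); lines(I,s,box(a,b,.01,GYAW,.044,t,.028),f,o,(0,0,255))
    cv2.imwrite(f"pics/{name}.png",I); return s
E
python3 - <<'E'
from ov import *
o=robot.get_obs();p=o["tool_pos"];yaw=o["ee_rot"][2]
x,y=p[0]-.0011*np.sin(yaw),p[1]+.0011*np.cos(yaw)
print(x,y,p)
overlay("top",x,y,yaw-np.pi/2,p[2]-.0078,"ot1",(290,170,70,50))
overlay("side",x,y,yaw-np.pi/2,p[2]-.0078,"os1",(280,160,70,60))
E
```

```text
0.5102021686040786 0.004515102555493547 [0.51127086 0.00477567 0.07167986]
```

View pics/ot1.png

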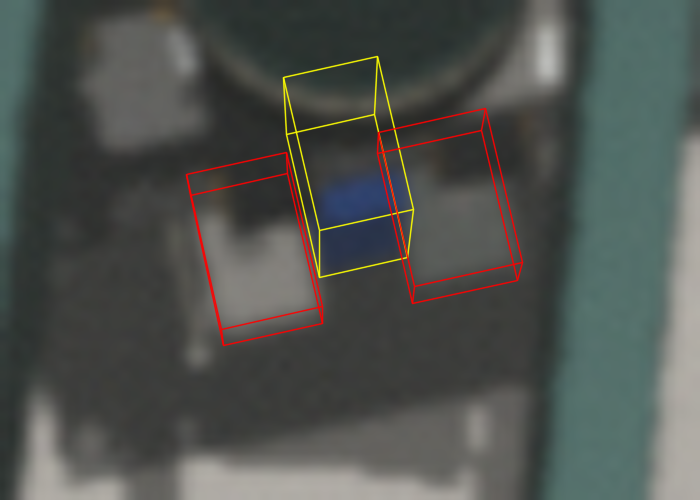

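View pics/os1.png

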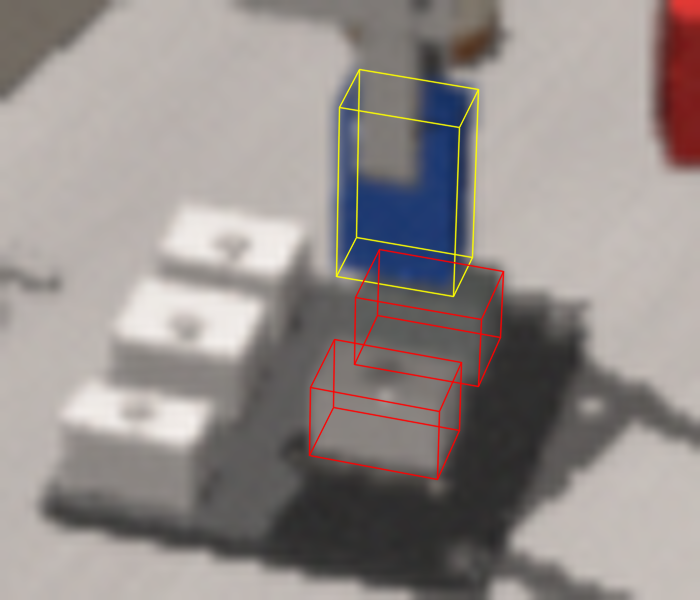

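Request:
jog_arm(series=[{"x": -0.001,"y": -0.002,"z": 0.008,"rx": 0,"ry": 0.1,"rz": 0},{"x": 0,"y": 0,"z": 0.008,"rx": 0,"ry": 0,"rz": 0},{"x": 0,"y": 0,"z": 0.004,"rx": 0,"ry": 0,"rz": 0}])

```text
time: 8.03
tool_pos: [0.5114, 0.0057, 0.0534]
ee_rot: [3.134, -0.002, 1.814]
wrist_force: [0.4, -0.7, -0.7]
width: 0.0243
```

```bash
python3 go.py .5101 .0036 .0178 1.808
```

```text
t 8.03 pos [0.5114 0.0057 0.0534] rot [ 3.1336e+00 -2.2000e-03  1.8139e+00] w 24.3 F [ 0.4 -0.7 -0.7] j6 -1.92
shift(tool) [-1.8 -2.  35.6] mm  turn [ 0.46 -0.13  0.34]
```

Request:
jog_arm(series=[{"x": -0.002,"y": -0.002,"z": 0.002,"rx": 0.5,"ry": -0.1,"rz": 0.4},{"x": -0.001,"y": -0.001,"z": 0.001,"rx": 0.1,"ry": -0.1,"rz": 0.1}])

```text
time: 8.2
tool_pos: [0.5078, 0.0026, 0.0486]
ee_rot: [-3.136, 0.0, 1.806]
wrist_force: [-0.2, 0.5, -0.9]
width: 0.0235
```

```bash
python3 go.py .5101 .0036 .0178 1.808
```

```text
t 8.2 pos [0.5078 0.0026 0.0486] rot [-3.1360e+00  4.0000e-04  1.8055e+00] w 23.5 F [-0.2  0.5 -0.9] j6 -1.91
shift(tool) [ 0.4  2.6 30.8] mm  turn [-0.32  0.02 -0.14]
```

Request:
jog_arm(series=[{"x": 0.0003,"y": 0.0015,"z": 0.001,"rx": -0.2,"ry": 0,"rz": -0.1},{"x": 0,"y": 0,"z": 0.001,"rx": 0,"ry": 0,"rz": 0}])

```text
time: 8.37
tool_pos: [0.509, 0.0034, 0.0459]
ee_rot: [-3.139, 0.0, 1.807]
wrist_force: [0.3, 0.1, -0.8]
width: 0.0241
```

```bash
python3 go.py .5101 .0036 .0178 1.808; python3 -c "
from ov import *
o=robot.get_obs();p=o['tool_pos'];yaw=o['ee_rot'][2]
x,y=p[0]-.0011*np.sin(yaw),p[1]+.0011*np.cos(yaw)
overlay('top',x,y,yaw-np.pi/2,p[2]-.0078,'ot2',(290,170,70,50))
o=robot.get_obs();print(o['tool_pos'],o['ee_rot'])
"
```

```text
t 8.37 pos [0.509  0.0034 0.0459] rot [-3.1387e+00  2.0000e-04  1.8074e+00] w 24.1 F [ 0.3  0.1 -0.8] j6 -1.91
shift(tool) [-0.   1.2 28.1] mm  turn [-0.16  0.01 -0.04]
[0.50871493 0.00332726 0.04571137] [-3.13816582e+00  1.26946862e-04  1.80727506e+00]
```

View pics/ot2.png

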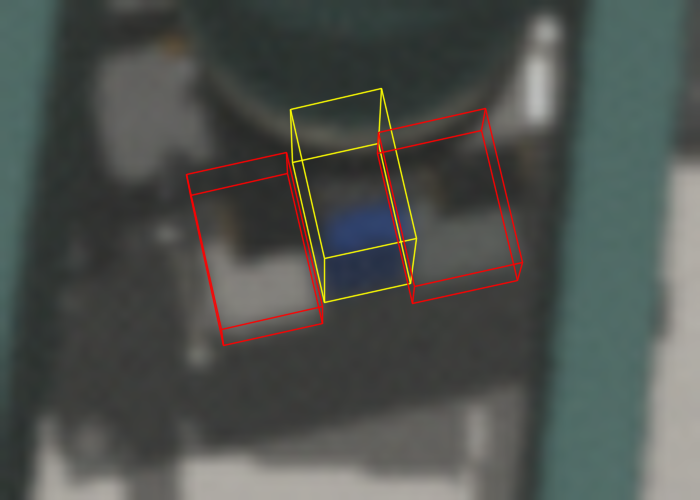

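Request:
jog_arm(series=[{"x": 0,"y": 0.001,"z": 0.003,"rx": -0.1,"ry": 0,"rz": 0},{"x": 0,"y": 0,"z": 0.002,"rx": 0,"ry": 0,"rz": 0}])

```text
time: 8.58
tool_pos: [0.5104, 0.0035, 0.0411]
ee_rot: [-3.142, 0.001, 1.807]
wrist_force: [-0.3, 0.1, -0.4]
width: 0.0236
```

```bash
python3 go.py .5101 .0036 .0178 1.808
```

```text
t 8.58 pos [0.5104 0.0035 0.0411] rot [-3.1416e+00  6.0000e-04  1.8072e+00] w 23.6 F [-0.3  0.1 -0.4] j6 -1.91
shift(tool) [ 0.2 -0.3 23.3] mm  turn [-0.    0.04 -0.05]
```

Request:
jog_arm(series=[{"x": 0,"y": 0,"z": 0.003,"rx": 0,"ry": 0,"rz": 0},{"x": 0,"y": 0,"z": 0.003,"rx": 0,"ry": 0,"rz": 0}])

```text
time: 8.75
tool_pos: [0.511, 0.0033, 0.0351]
ee_rot: [3.14, 0.001, 1.807]
wrist_force: [-0.5, -0.5, 0.7]
width: 0.0236
```

```bash
python3 go.py .5101 .0036 .0178 1.808
```

```text
t 8.75 pos [0.511  0.0033 0.0351] rot [3.1403e+00 1.3000e-03 1.8071e+00] w 23.6 F [-0.5 -0.5  0.7] j6 -1.91
shift(tool) [ 0.6 -0.8 17.3] mm  turn [ 0.07  0.07 -0.05]
```

Request:
jog_arm(series=[{"x": 0,"y": -0.0005,"z": 0.003,"rx": 0,"ry": 0,"rz": 0},{"x": 0,"y": 0,"z": 0.003,"rx": 0,"ry": 0,"rz": 0}])

```text
time: 8.92
tool_pos: [0.5109, 0.0026, 0.0289]
ee_rot: [3.14, 0.002, 1.807]
wrist_force: [-1.1, -1.1, 0.5]
width: 0.024
```

```bash
python3 go.py .5101 .0036 .0178 1.808
```

```text
t 8.92 pos [0.5109 0.0026 0.0289] rot [3.1396e+00 2.4000e-03 1.8070e+00] w 24.0 F [-1.1 -1.1  0.5] j6 -1.91
shift(tool) [ 1.2 -0.6 11.1] mm  turn [ 0.11  0.14 -0.06]
```

Request:
jog_arm(series=[{"x": 0.0005,"y": 0,"z": 0.003,"rx": 0,"ry": 0,"rz": 0},{"x": 0,"y": 0,"z": 0.003,"rx": 0,"ry": 0,"rz": 0}])

```text
time: 9.08
tool_pos: [0.5109, 0.0028, 0.0223]
ee_rot: [3.139, 0.003, 1.807]
wrist_force: [-0.5, -1.4, -0.1]
width: 0.0241
```

```bash
python3 go.py .5101 .0036 .0178 1.808
```

```text
t 9.08 pos [0.5109 0.0028 0.0223] rot [3.1394e+00 3.0000e-03 1.8067e+00] w 24.1 F [-0.5 -1.4 -0.1] j6 -1.91
shift(tool) [ 1.  -0.6  4.5] mm  turn [ 0.13  0.17 -0.07]
```

Request:
jog_arm(series=[{"x": 0,"y": 0,"z": 0.002,"rx": 0,"ry": 0,"rz": 0},{"x": 0,"y": 0,"z": 0.0015,"rx": 0,"ry": 0,"rz": 0}])

```text
time: 9.25
tool_pos: [0.5106, 0.0027, 0.0178]
ee_rot: [3.14, 0.003, 1.807]
wrist_force: [0.1, -0.1, 0.3]
width: 0.0237
```

```bash
python3 go.py .5101 .0036 .0178 1.808
```

```text
t 9.25 pos [0.5106 0.0027 0.0178] rot [3.1402e+00 3.0000e-03 1.8067e+00] w 23.7 F [ 0.1 -0.1  0.3] j6 -1.91
shift(tool) [ 1.  -0.3  0. ] mm  turn [ 0.08  0.17 -0.07]
```

Request:
jog_arm(series=[{"x": 0,"y": 0,"z": 0.001,"rx": 0,"ry": 0,"rz": 0},{"x": 0,"y": 0,"z": 0.001,"rx": 0,"ry": 0,"rz": 0}])

```text
time: 9.42
tool_pos: [0.5107, 0.0027, 0.0175]
ee_rot: [3.14, 0.003, 1.807]
wrist_force: [-3.0, -0.9, 7.6]
width: 0.0234
```

```bash
python3 go.py .5101 .0036 .0178 1.808
```

```text
t 9.42 pos [0.5107 0.0027 0.0175] rot [3.1401e+00 3.0000e-03 1.8067e+00] w 23.4 F [-3.  -0.9  7.6] j6 -1.91
shift(tool) [ 1.1 -0.4 -0.3] mm  turn [ 0.08  0.17 -0.07]
```

Request:
jog_arm(series=[{"x": 0,"y": 0,"z": 0,"rx": 0,"ry": 0,"rz": 0},{"x": 0,"y": 0,"z": 0,"rx": 0,"ry": 0,"rz": 0},{"x": 0,"y": 0,"z": 0,"rx": 0,"ry": 0,"rz": 0},{"x": 0,"y": 0,"z": 0,"rx": 0,"ry": 0,"rz": 0},{"x": 0,"y": 0,"z": 0,"rx": 0,"ry": 0,"rz": 0},{"x": 0,"y": 0,"z": -0.005,"rx": 0,"ry": 0,"rz": 0},{"x": 0,"y": 0,"z": -0.015,"rx": 0,"ry": 0,"rz": 0},{"x": 0,"y": 0,"z": -0.03,"rx": 0,"ry": 0,"rz": 0},{"x": 0,"y": 0,"z": -0.035,"rx": 0,"ry": 0,"rz": 0},{"x": 0,"y": 0,"z": -0.035,"rx": 0,"ry": 0,"rz": 0},{"x": 0,"y": 0,"z": -0.02,"rx": 0,"ry": 0,"rz": 0}], claw=0.6)

```text
time: 10.33
tool_pos: [0.5046, 0.0045, 0.1553]
ee_rot: [-3.126, -0.005, 1.807]
wrist_force: [0.6, -0.6, 0.5]
width: 0.0562
```

Request:
jog_arm(series=[{"x": 0.03,"y": -0.02,"z": 0,"rx": 0,"ry": 0,"rz": 0},{"x": 0.035,"y": -0.02,"z": 0,"rx": 0,"ry": 0,"rz": 0},{"x": 0.035,"y": -0.02,"z": 0,"rx": 0,"ry": 0,"rz": 0},{"x": 0.035,"y": -0.02,"z": 0,"rx": 0,"ry": 0,"rz": 0},{"x": 0.035,"y": -0.02,"z": 0,"rx": 0,"ry": 0,"rz": 0},{"x": 0.035,"y": -0.02,"z": 0,"rx": 0,"ry": 0,"rz": 0},{"x": 0.035,"y": -0.02,"z": 0,"rx": 0,"ry": 0,"rz": 0},{"x": 0.02,"y": 0,"z": 0,"rx": 0,"ry": 0,"rz": 0}])

```text
time: 11.0
tool_pos: [0.308, 0.2287, 0.1677]
ee_rot: [3.136, -0.003, 1.794]
wrist_force: [0.7, -0.1, 0.0]
width: 0.0563
```

```bash
python3 go.py .5101 .0036 .0178 1.808; python3 -c "
from ov import *
x,y=g2w(0,.0129)
overlay('top',x,y,GYAW,.010,'ot3',(280,150,75,75),8)
overlay('side',x,y,GYAW,.010,'os3',(275,165,75,70),8)
"
```

```text
t 11.0 pos [0.308  0.2287 0.1677] rot [ 3.1359e+00 -2.9000e-03  1.7939e+00] w 56.3 F [ 0.7 -0.1  0. ] j6 -1.3
shift(tool) [-264.7  146.4  149.9] mm  turn [ 0.33 -0.16 -0.81]
```

View pics/ot3.png

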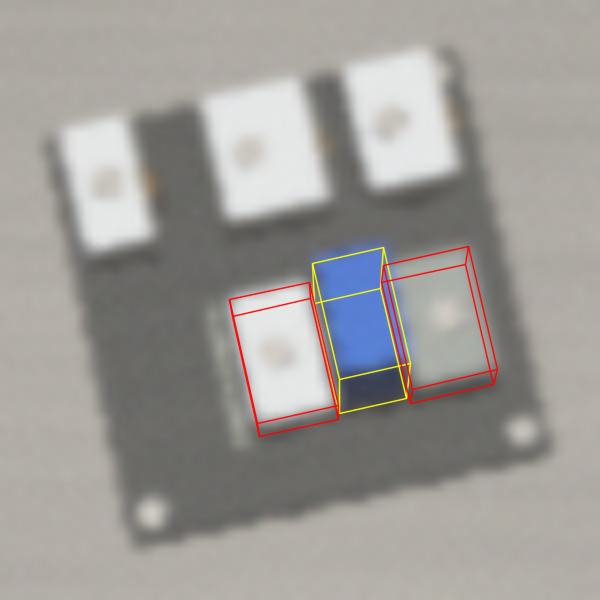

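View pics/os3.png

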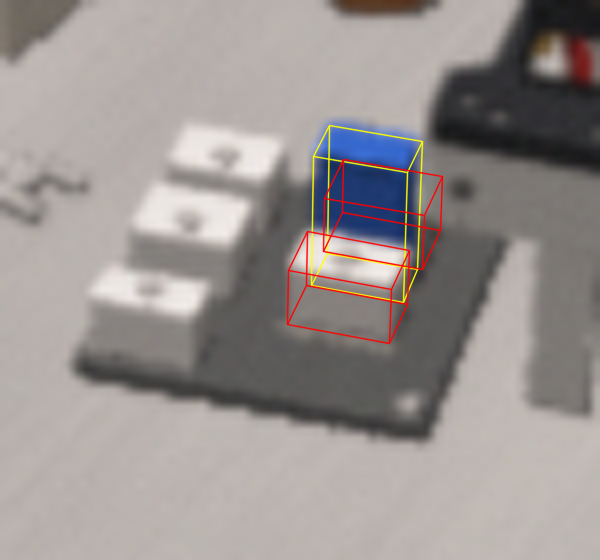

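```bash
python3 - <<'E'
from ov import *
from topfit import topfit
s=cams.snapshot("top")
I=s["img"]
def at(u,v): # ot3 zoom coords
    p=ray(s,[[280+u/8-.5,150+v/8-.5]],.038)[0]; return p[0],p[1]
for n,(u,v) in {"mounted":(284,350),"left":(107,182),"mid":(265,150),"right":(405,118)}.items():
    x,y=at(u,v); im=jrect(s,x,y,GYAW,.038,.012,.026); e=edges(im.mean(0),4000,.026,2)
    print(n,e)
x,y=g2w(0,.0129)
for f in (.5,.65,.8):
    c,yw,d=topfit(s,"blue",x,y,.076,frac=f); r=c-[GX,GY]; print(np.round(c,4),"gap xy mm",np.round([1e3*(np.cos(GYAW)*r[0]+np.sin(GYAW)*r[1]),1e3*(-np.sin(GYAW)*r[0]+np.cos(GYAW)*r[1])],1),"dyaw",round(yw-GYAW,3),np.round(d,1))
P={"orange":(.5785,.3357),"green":(.591,-.3417),"red":(.4992,-.2035)}
for n,(x,y) in P.items(): print(n,*[np.round(k,3) for k in topfit(s,n,x,y,.066,frac=.6)])
E
```

```text
mounted [(-12.75, np.float64(5.27)), (14.75, np.float64(-4.72)), (23.5, np.float64(-2.13))]
left [(-12.25, np.float64(4.87)), (12.5, np.float64(-5.01)), (18.75, np.float64(2.6))]
mid [(-18.25, np.float64(4.74)), (18.0, np.float64(-5.33))]
right [(-23.25, np.float64(-2.32)), (-14.75, np.float64(4.43)), (17.75, np.float64(-5.54))]
[0.5099 0.003 ] gap xy mm [ 0.8 12.4] dyaw -0.007 [24.4 41.5]
[0.5099 0.0031] gap xy mm [ 0.9 12.4] dyaw -0.01 [23.  39.6]
[0.5099 0.0031] gap xy mm [ 0.9 12.5] dyaw -0.003 [21.2 37.7]
orange [0.578 0.336] 1.302 [16.476 39.964]
green [ 0.591 -0.342] -0.484 [18.956 39.099]
red [ 0.499 -0.204] -0.964 [27.36  40.228]
```

```bash
python3 -c "
from bench import robot,ticket
print(ticket.close_job()); print(robot.get_obs()['time'])"
```

```text
the job is handed in; nothing more can be done
None
the job is handed in; nothing more can be done
```

I put the blue spacer (24 mm) in the gap, fully home on the plate, and handed the job in at about 11 s of the 72 s allowed. No verdict is reported, so the result rests on the checks below.

**Choice of spacer:** I tried only blue, because the pictures already pointed to it. The stops measured about 24.8, 27.5, 32.5 and 36.3 mm thick. The mounted one, 27.5 mm, leaves a gap of about 25.8 mm. I did not try the other three spacers in the gap.

**Insertion:** Blue went in with about 1 N of sideways push at the ball's height and 7.6 N on touching the plate. The tool came down to within 0.3 mm of its expected height.

**Last picture check:**
- **Blue:** it stands about 0.9 mm from the gap's middle lengthwise and 12.4 mm from the fence face, square to about 0.01 rad. I judged upright by eye only. The ball's travel could not be read directly, so I infer it is pushed in from the fit and the sideways push.
- **Orange, green and red:** they are where they started. I did not go near the jars, glass, wrench, brush or lid, and did not re-measure them.

**What disagreed:** The reported tool position lies about 28 mm below where the pictures show the fingertips. My first grasp therefore closed above the blue spacer without moving it, and I corrected for that afterwards. The side camera's outline of the jig also sat about 2 mm off the picture, within the stated calibration.

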